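# Hold the upper crimping die over the fitting

## Task

Take the upper half-die with the blue grip out of the black tray, carry it over the white guard rail to the crimping bed, and hold it hovering about a centimetre above the lower die there, level, centred over it and with its groove along the brass fitting, so that the fitter can check the line-up. Neither the die nor the robot may touch the rail, the fitting or the bed, and everything else stays where it is. The program finishes while still holding the die steady in the air: do not put it down or let go.

Things in the scene. Friction and masses are not known exactly. Their poses are not given: they have to be found in the camera images.
- blue_die: Loose upper half-die, about 0.45 kg: steel block 64 (x) x 50 (y) x 24 (z) mm with a blue upright grip on top, 40 (x) x 16 (y) x 36 (z) mm, centred, so the grip spans 24 to 60 mm above the origin. In the underside a half-octagon groove, 24 mm wide and 12 mm deep, runs along x. Origin: centre of the underside; z up. The same either way round. It lies groove down on the tray floor.
- red_die: Loose half-die of the same shape and size with an red grip, in the same tray; not for this job, leave it. Origin: centre of the underside.
- rack: Fixed black open tray, 240 (x) x 120 (y) mm, walls 18 mm high, floor 5 mm above the work surface; the two half-dies lie in it one behind the other along x, about 120 mm apart. Origin: centre of the underside, on the work surface. Tray and bed stand on opposite sides of the rail; either may be on the left.
- bed: Fixed crimping bed: grey plate 180 (x) x 150 (y) x 20 (z) mm with the steel lower half-die (64 x 50 x 24 mm, groove up, along x, upper face 44 mm above the origin) at its centre, and four round guide posts, 18 mm thick, at x = +-73, y = +-58 mm, their tops 75 mm above the origin. Origin: centre of the underside, on the work surface; x runs along the groove.
- die_face (a point): Centre of the lower half-die's upper face, on the bed, 44 mm above the work surface. The blue die's origin should end about 10 mm above this point. Axes as the bed's.
- fitting: Loose hose fitting lying in the lower die's groove: brass sleeve 22 mm thick and 60 mm long with steel ends, about 116 mm long in all. Origin: on its axis, in the middle of the sleeve; x along it. Its top stands 10 mm above the lower die's upper face. With the blue die's underside 10 mm above that face, the groove's crown is 12 mm above the fitting. Not to be touched.
- rail: Fixed white guard rail between tray and bed: square bar 28 mm thick and 400 mm long along its x, its top 140 mm above the work surface, on two square posts at the ends. Origin: on the work surface below the middle of the bar.
- wrench: Loose steel wrench, 190 mm long, on the bench beyond the work area; leave it. Origin under its middle.
- oil: Loose white closed bottle, 56 mm across and 140 mm high; leave it. Origin: centre of the underside.
- tape: Loose blue ring, 90 mm across and 25 mm high; leave it. Origin: centre of the underside.
- capcup: Loose yellow cup, 76 mm across and 80 mm high; leave it. Origin: centre of the underside.
- nut: Loose brass collar nut, 38 mm across and 34 mm high; leave it. Origin: centre of the underside.

How it is judged:
By the outcome, as a careful person would: the job done as asked, in the order asked, and still so for the second after the job is handed in, while the arm keeps its last pose, push and grip.
It also fails if it takes over 48 s, if anything falls off the work surface, if the arm or the gripper's body presses on something with over 40 N, if the wrist force passes 120 N, or if a joint passes its speed limit or range.

## Robot

A 6-joint arm with a two-finger parallel gripper is mounted at the origin on the work surface. World frame = base frame: x ahead of the robot, y to its left, z up, the work surface at z = 0. Lengths are in m, angles in rad, forces in N, time in s.
With the tool pointing down it reaches from about 0.25 to 0.725 m from the base axis. Payload 9.7 kg.
Tool frame: the origin (TCP) lies at the very end of the fingers, on their centre line; the grasp point (between the pads) lies 19 mm behind it; z points along the fingers, x is the direction in which the jaws open and shut, and the axes are right-handed (so a half turn about z gives the same grasp; the last joint's range is limited). The gripper opens to 85 mm and grips with 20 to 120 N. Pads are 22 mm wide; open, the fingers measure 114 mm over their backs; the gripper's body (76 mm by 85 mm) begins 54 mm behind the grasp point. The pads swing forward as they close: fully open they stand 13 mm farther back than shut.
Start: joints at [1.121, 0.087, 0.176, 1.66, 0, 1.571], TCP at [0.239, 0.495, 0.231] pointing down, gripper open.
Joint ranges: [-3.13, 3.13], [-0.85, 1.81], [-1.15, 1.24], [-2.2, 2.28], [-1.44, 1.52], [-3.14, 3.14]. Speed limits (rad/s): [2.22, 2.22, 2.57, 3.14, 3.14, 3.14].

## Interface

Orientations are given as a unit quaternion [x, y, z, w].
In Python, from bench import env gives the robot as it stands.
- The arm moves only by the tool jog_arm, never from a script. Its argument "targets" is text: rows parted by semicolons, each of 7 numbers parted by spaces: the turn, a rotation vector about the world's x, y, z in rad, then the shift along the world's x, y, z in m, then the finger opening in m, from 0 to 0.0854. In form: ax ay az tx ty tz claw; .... A call has 1 to 12 rows; each row is the pose to reach, as a shift and turn from the pose commanded when the call began; what a row does not reach only later rows make up. A row lasts 1/10 s, in which the tool goes at most 50 mm and 8.59 degrees, less where a joint would pass 70% of its speed; a pose out of reach is approached as far as the arm can. A call with a gripper value outside its range is refused whole. The fingers move at their own pace and stop on an object; the grip force is fixed at half the most. Time passes only in rows, so rows that repeat a pose let the fingers close. It gives the time, the measured TCP pose, the force and the opening at its end, in the units of the state.
- env.read_state(): the state, without advancing time (a new reading comes with each control period).
- env.capture(name): name is "scene" or "side" or "wrist"; returns a dict with "image" (400x640x3 uint8, red, green, blue), "depth" (400x640 float32, m along the optical axis (not along the pixel's ray), 0 where there is no reading), "K" (3x3 intrinsics, pixels), "view" (4x4, takes a point from world to camera coordinates). Camera axes: x right, y down, z forward; pixel columns grow to the right and rows downward; lengths in m; the calibration is good to about 2 mm. A picture is of the moment at which its call begins.
- env.hand_in(): hands the job in, once; it reports no verdict.
The state is a dict: "t": time; "joint_positions": joint angles; "qvel": joint speeds; "tau": joint torques, N m; "eef_pos": TCP position; "tool_rot": TCP orientation; "wrist_force": force on the tool from outside, world axes, zero at the start; "wrist_torque": the same for the moment, N m; "width": opening from 0.0 (shut) to 1.0 (fully open).
Only numpy, scipy, OpenCV 4.12 (cv2) and the standard library are available. Lean on these libraries where they do the work, as an engineer would, in place of code of your own. Each camera call takes 0.05 s, during which the arm holds its last target.

## Working session

There is one attempt and no reset: what is moved stays moved. The work goes in short steps, Python scripts to look and compute and a tool call to move; the robot and the scene stay as the last step left them, time stands still between calls to the robot, and variables do not carry over. Pictures are saved under pics/ and viewed, and the job is handed in when it is done.

Besides the shell and the picture viewer there is one more tool, called after ">>>" as name(argument=value, ...) on one line, values as JSON. jog_arm: Moves the arm, as the interface text tells. Its arguments: {"type":"object","properties":{"targets":{"type":"string"}},"required":["targets"]}

```bash
mkdir -p pics; ls; python3 - <<'E'
from bench import env
import cv2,numpy as np
s=env.read_state();print(s)
for n in("scene","side","wrist"):
    c=env.capture(n);cv2.imwrite(f"pics/{n}0.png",c["image"][:,:,::-1]);np.savez(f"{n}0.npz",**{k:c[k] for k in("image","depth","K","view")})
    print(n,c["K"].round(1).tolist(),c["view"].round(3).tolist())
E
```

```text
pics
{'t': 0.0, 'joint_positions': array([1.12099736e+00, 8.74699343e-02, 1.75110015e-01, 1.65980728e+00,
       3.86001478e-06, 1.57080773e+00]), 'qvel': array([ 1.74361728e-03, -1.43956558e-03, -5.78496309e-04, -9.30496023e-05,
        1.49333942e-04,  1.84067978e-03]), 'tau': array([ 2.28770077e-03, -5.20382738e+01,  4.64805472e+01,  1.59998587e-02,
        1.27124385e-04, -2.73301083e-06]), 'eef_pos': array([0.23902609, 0.49507824, 0.23056528]), 'tool_rot': array([ 8.46992947e-01,  5.31603685e-01, -5.81582198e-04,  3.62752785e-04]), 'wrist_force': array([ 0.16393064, -0.81528124, -1.30704873]), 'wrist_torque': array([-0.04891897, -0.02764623,  0.05705797]), 'width': 0.9982917070834151}
scene [[384.7, 0.0, 311.8], [0.0, 384.7, 200.4], [0.0, 0.0, 1.0]] [[0.342, 0.94, -0.014, -0.188], [0.686, -0.259, -0.68, -0.349], [-0.642, 0.223, -0.733, 1.512], [0.0, 0.0, 0.0, 1.0]]
side [[439.9, 0.0, 325.5], [0.0, 439.9, 197.2], [0.0, 0.0, 1.0]] [[-0.967, -0.253, 0.017, 0.53], [-0.174, 0.615, -0.769, 0.151], [0.184, -0.747, -0.639, 1.352], [0.0, 0.0, 0.0, 1.0]]
wrist [[279.3, 0.0, 323.8], [0.0, 279.3, 197.9], [0.0, 0.0, 1.0]] [[0.435, 0.901, -0.001, -0.549], [0.869, -0.419, 0.261, -0.035], [0.235, -0.114, -0.965, 0.377], [0.0, 0.0, 0.0, 1.0]]
```

View pics/scene0.png

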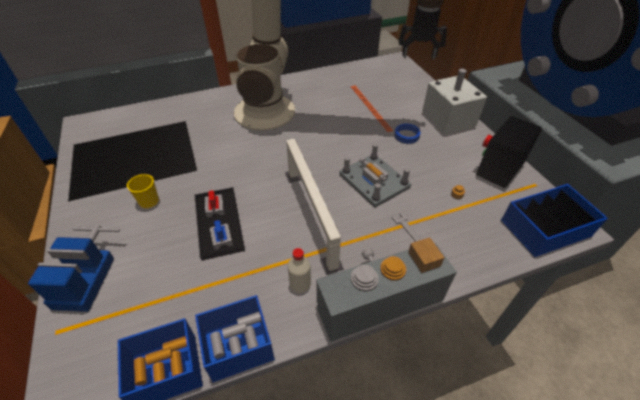

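View pics/side0.png

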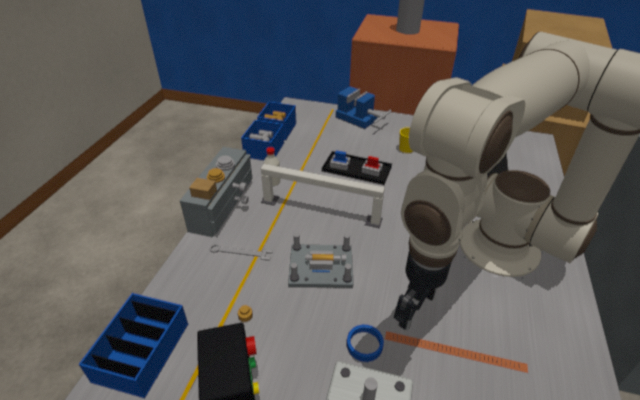

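View pics/wrist0.png

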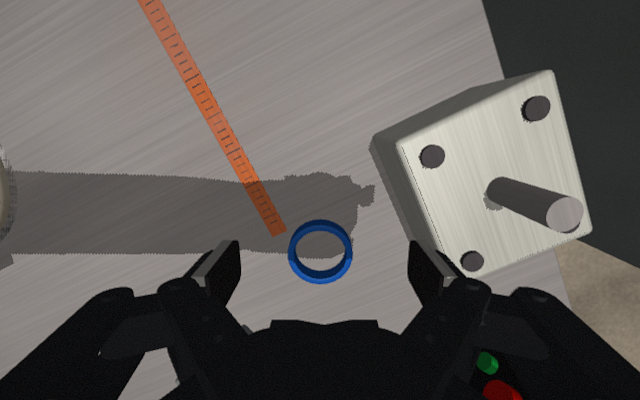

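The scene view shows the tray at (218,222), with the blue die at (221,235) and the red one at (213,203). The rail runs (292,145)–(333,265) and the bed is at (375,175). The side view shows the bed at (321,262) and the blue die at (340,160). The wrist view shows only the tape and the ruler.

```bash
cat > h.py <<'E'
import numpy as np,cv2
def load(f): return dict(np.load(f))
def cloud(c):
    K,T,d=c["K"],c["view"],c["depth"]
    v,u=np.mgrid[:d.shape[0],:d.shape[1]]
    p=np.stack([(u-K[0,2])*d/K[0,0],(v-K[1,2])*d/K[1,1],d],-1)
    return (p-T[:3,3])@T[:3,:3]
def plane(c,uv,z):
    K,T=c["K"],c["view"]; uv=np.atleast_2d(uv).astype(float)
    r=np.c_[(uv-K[[0,1],2])/K[[0,1],[0,1]],np.ones(len(uv))]@T[:3,:3]
    o=-T[:3,:3].T@T[:3,3]
    return o+r*((z-o[2])/r[:,2])[:,None]
def proj(c,p):
    q=np.atleast_2d(p)@c["view"][:3,:3].T+c["view"][:3,3]
    return q[:,:2]/q[:,2:]*c["K"][[0,1],[0,1]]+c["K"][[0,1],2]
def hsv(c): return cv2.cvtColor(c["image"],cv2.COLOR_RGB2HSV)
def rect(P):
    (cx,cy),(w,h),a=cv2.minAreaRect((P[:,:2]*1000).astype(np.float32))
    if w<h: w,h,a=h,w,a+90
    return (round(cx,1),round(cy,1)),(round(w,1),round(h,1)),round((a+90)%180-90,1)
E
python3 - <<'E'
from h import *
for n,boxes in (("scene",dict(t=(185,180,255,265),b=(335,140,415,210),r=(280,130,345,275))),("side",dict(t=(315,140,400,190),b=(280,225,360,295),r=(255,155,390,235)))):
    c=load(n+"0.npz");P=cloud(c);H=hsv(c)
    print(n)
    for k,(x0,y0,x1,y1) in boxes.items():
        p=P[y0:y1,x0:x1];h=H[y0:y1,x0:x1];z=p[...,2]
        cv2.imwrite(f"pics/{n}_{k}.png",cv2.resize(c["image"][y0:y1,x0:x1,::-1],None,fx=5 if k!='r' else 4,fy=5 if k!='r' else 4,interpolation=cv2.INTER_CUBIC))
        if k=='t':
            m=(h[...,2]<60)&(z<.03)&(z>-.01);print("tray",rect(p[m]))
            for nm,lo,hi in(("blue",100,125),("red",170,186)):
                m=((h[...,0]>=lo)&(h[...,0]<=hi)|((nm=="red")&(h[...,0]<6)))&(h[...,1]>130)&(h[...,2]>60)&(z>.025)
                q=p[m];print(nm,m.sum(),q.mean(0).round(4),np.percentile(q[:,2],[5,50,95]).round(4))
                t=q[q[:,2]>.058];print(" top",len(t),t.mean(0).round(4) if len(t) else "",rect(t) if len(t)>3 else "")
            q=p[(z>.022)&(z<.036)]; print("steel",rect(q))
        if k=='b':
            m=(z>.014)&(z<.025);print("plate",rect(p[m]))
            m=(h[...,0]>8)&(h[...,0]<28)&(h[...,1]>110)&(z>.03);q=p[m];print("brass",m.sum(),q.mean(0).round(4),rect(q))
            m=z>.066;q=p[m];lab=cv2.connectedComponentsWithStats(m.astype(np.uint8));
            for i in range(1,lab[0]):
                qq=p[lab[1]==i];print(" post",len(qq),qq.mean(0).round(4))
        if k=='r':
            m=(z>.132)&(z<.15);print("railtop",rect(p[m]),np.median(z[m]))
E
```

```text
scene
tray ((503.0, -273.3), (242.9, 115.2), -4.8)
blue 164 [ 0.5782 -0.2756  0.0543] [0.0288 0.0539 0.066 ]
 top 75 [ 0.5798 -0.2767  0.0746] ((911.9, -268.6), (728.2, 16.2), 1.4)
red 161 [ 0.4523 -0.2724  0.0471] [0.0283 0.0463 0.066 ]
 top 60 [ 0.4485 -0.2742  0.0641] ((447.4, -274.6), (40.1, 14.9), -7.8)
steel ((507.0, -276.7), (188.4, 54.6), -2.4)
plate ((484.6, 307.5), (318.3, 182.0), -75.0)
brass 89 [0.5201 0.2136 0.0696] ((881.5, 4.2), (938.4, 45.5), -30.2)
 post 26 [0.423  0.2645 0.0729]
 post 1 [ 1.2757 -0.2514  0.8686]
 post 1 [ 1.2757 -0.2514  0.8686]
 post 1 [ 1.2757 -0.2514  0.8686]
 post 1 [ 1.2757 -0.2514  0.8686]
 post 1 [ 1.2757 -0.2514  0.8686]
 post 27 [0.4508 0.1524 0.0729]
 post 1 [ 1.2757 -0.2514  0.8686]
 post 1 [ 1.2757 -0.2514  0.8686]
 post 1 [ 1.2757 -0.2514  0.8686]
 post 1 [ 1.2757 -0.2514  0.8686]
 post 30 [0.5634 0.3008 0.0726]
 post 1 [ 1.2757 -0.2514  0.8686]
 post 1 [ 1.2757 -0.2514  0.8686]
 post 2 [ 1.2757 -0.2514  0.8686]
 post 1 [ 1.2757 -0.2514  0.8686]
 post 1 [ 1.2757 -0.2514  0.8686]
 post 1 [ 1.2757 -0.2514  0.8686]
 post 1 [ 1.2757 -0.2514
[... 1067 characters left out ...]
193  0.073 ]
 post 33 [0.4452 0.157  0.0727]
 post 1 [0.29   1.0508 0.971 ]
 post 1 [0.29   1.0508 0.971 ]
 post 1 [0.29   1.0508 0.971 ]
 post 1 [0.29   1.0508 0.971 ]
 post 1 [0.29   1.0508 0.971 ]
 post 1 [0.29   1.0508 0.971 ]
 post 1 [0.29   1.0508 0.971 ]
 post 2 [0.29   1.0508 0.971 ]
 post 1 [0.29   1.0508 0.971 ]
 post 38 [0.5576 0.3052 0.0736]
 post 40 [0.4106 0.3083 0.1186]
 post 1 [0.29   1.0508 0.971 ]
 post 1 [0.29   1.0508 0.971 ]
 post 1 [0.29   1.0508 0.971 ]
 post 1 [0.29   1.0508 0.971 ]
 post 1 [0.29   1.0508 0.971 ]
 post 1 [0.29   1.0508 0.971 ]
 post 1 [0.29   1.0508 0.971 ]
 post 1 [0.29   1.0508 0.971 ]
railtop ((568.8, -8.8), (400.1, 34.7), -1.9) 0.13901993695698978
```

```bash
python3 - <<'E'
from h import *
for n,boxes in (("scene",dict(t=(185,180,255,265),b=(335,140,415,210),r=(280,130,345,275))),("side",dict(t=(315,140,400,190),b=(280,225,360,295),r=(255,155,390,235)))):
    c=load(n+"0.npz");P=cloud(c);H=hsv(c);P[c["depth"]<=0]=-9;P[P[...,2]>.16]=-9
    print(n)
    for k,(x0,y0,x1,y1) in boxes.items():
        p=P[y0:y1,x0:x1];h=H[y0:y1,x0:x1];z=p[...,2]
        if k=='t':
            for nm,lo,hi in(("blue",100,125),("red",170,186)):
                m=((h[...,0]>=lo)&(h[...,0]<=hi)|((nm=="red")&(h[...,0]<6)))&(h[...,1]>130)&(h[...,2]>60)&(z>.055)
                q=p[m];t=q[q[:,2]>.0615];print(nm,len(q),len(t),t.mean(0).round(4),rect(t),np.percentile(q[:,2],[50,90]).round(4))
        if k=='b':
            m=z>.0725;lab=cv2.connectedComponentsWithStats(m.astype(np.uint8));C=[]
            for i in range(1,lab[0]):
                qq=p[lab[1]==i]
                if len(qq)<6: continue
                r=qq[:,:2];C.append((r.max(0)+r.min(0))/2);print(" post",len(qq),C[-1].round(4),rect(qq))
            print(np.mean(C,0) if len(C)==4 else "")
            for lo,hi in((.041,.0455),(.0455,.058)):
                q=p[(z>lo)&(z<hi)];print(lo,len(q),rect(q))
        if k=='r':
            q=p[(z>.134)&(z<.146)];print("railtop",rect(q))
            q=p[(z>.1)];print(q[:,0].min(),q[:,0].max())
E
```

```text
scene
blue 78 63 [ 0.5694 -0.277   0.0644] ((568.1, -276.7), (41.0, 15.0), -1.9) [0.064  0.0659]
red 67 55 [ 0.4476 -0.2738  0.0646] ((447.3, -274.7), (40.0, 14.9), -8.9) [0.0639 0.0666]
 post 17 [0.4212 0.2656] ((421.5, 265.6), (17.7, 13.1), -26.7)
 post 14 [0.4486 0.1532] ((449.9, 152.2), (14.7, 13.1), 41.4)
 post 17 [0.5619 0.303 ] ((562.2, 302.8), (15.4, 14.8), -46.1)
 post 19 [0.5918 0.1905] ((591.7, 190.4), (15.8, 14.2), 4.0)
[0.50589675 0.22809623]
0.041 156 ((509.9, 225.1), (153.9, 125.1), 13.3)
0.0455 239 ((508.4, 224.9), (160.3, 129.2), 13.9)
railtop ((593.7, -17.9), (433.9, 116.4), -15.5)
0.37296941170141495 0.8638529271982356
side
blue 39 25 [ 0.5644 -0.2723  0.0645] ((565.0, -272.8), (35.3, 18.8), -9.6) [0.0628 0.0667]
red 46 30 [ 0.4439 -0.2695  0.0645] ((442.9, -270.9), (33.5, 24.6), 4.4) [0.0627 0.0668]
 post 18 [0.5868 0.1922] ((586.9, 191.5), (16.8, 11.6), -72.3)
 post 20 [0.4458 0.1548] ((445.8, 155.0), (14.6, 14.3), 8.3)
 post 27 [0.5583 0.303 ] ((557.9, 304.1), (16.3, 14.9), 45.9)
 post 27 [0.4176 0.2674] ((418.1, 267.5), (17.8, 13.5), -77.6)
[0.50212492 0.22935402]
0.041 207 ((500.4, 232.8), (162.6, 125.4), 14.6)
0.0455 305 ((500.1, 234.5), (162.8, 125.0), 14.8)
railtop ((568.8, -8.8), (400.1, 34.7), -1.9)
0.36860972860691804 0.7886874906898715
```

View pics/scene_t.png

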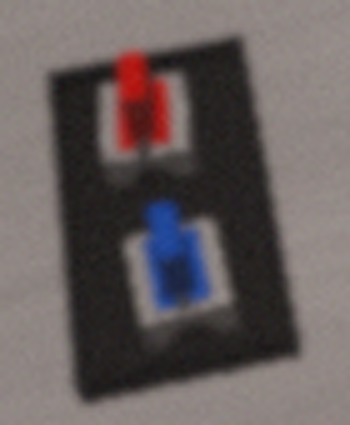

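View pics/side_b.png

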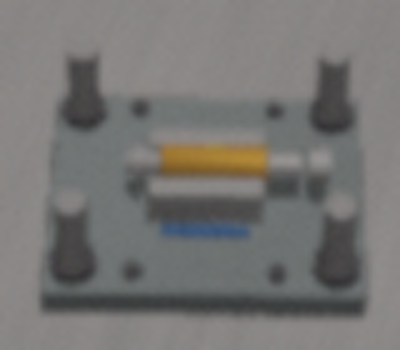

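The scene crop shows the blue grip at about (0.567, -0.275), lying along x. The side crop shows the brass fitting in the lower die between four posts, with the bed near (0.504, 0.229) and turned about 15°. Next I'll move the wrist camera over the tray, keeping it high above the rail.

>>> jog_arm(targets="0 0 0.08 0.012 -0.028 0.02 0.0854;0 0 0.12 0.03 -0.07 0.04 0.0854;0 0 0.16 0.048 -0.112 0.05 0.0854;0 0 0.2 0.066 -0.155 0.05 0.0854;0 0 0.24 0.084 -0.197 0.05 0.0854;0 0 0.28 0.102 -0.24 0.05 0.0854;0 0 0.32 0.12 -0.282 0.05 0.0854;0 0 0.36 0.138 -0.325 0.05 0.0854;0 0 0.38 0.156 -0.367 0.05 0.0854;0 0 0.38 0.174 -0.41 0.05 0.0854;0 0 0.38 0.192 -0.452 0.05 0.0854;0 0 0.38 0.21 -0.495 0.05 0.0854")

```text
t: 1.35
eef_pos: [0.4494, -0.0017, 0.2813]
tool_rot: [0.731, 0.682, 0.0, 0.0]
wrist_force: [1.7, 0.5, 0.5]
width: 1.0
```

>>> jog_arm(targets="0 0 0 0.02 -0.04 0 0.0854;0 0 0 0.038 -0.085 0 0.0854;0 0 0 0.055 -0.13 0 0.0854;0 0 0 0.072 -0.175 0 0.0854;0 0 0 0.085 -0.22 0 0.06;0 0 0 0.09 -0.26 0 0.06;0 0 0 0.09 -0.272 0 0.06;0 0 0 0.09 -0.272 0 0.06")

```text
t: 2.15
eef_pos: [0.5388, -0.2731, 0.2802]
tool_rot: [0.732, 0.681, -0.0, -0.001]
wrist_force: [0.6, 0.1, 0.6]
width: 0.704
```

```bash
python3 - <<'E'
from bench import env
import cv2,numpy as np
s=env.read_state();print(s["t"],s["joint_positions"].round(3),s["eef_pos"].round(4),s["tool_rot"].round(4))
n="wrist";c=env.capture(n);cv2.imwrite(f"pics/{n}1.png",c["image"][:,:,::-1]);np.savez(f"{n}1.npz",**{k:c[k] for k in("image","depth","K","view")})
E
```

```text
2.15 [-0.469  0.252  0.46   1.781 -0.    -0.397] [ 0.5388 -0.2731  0.2802] [ 7.322e-01  6.811e-01 -3.000e-04 -8.000e-04]
```

View pics/wrist1.png

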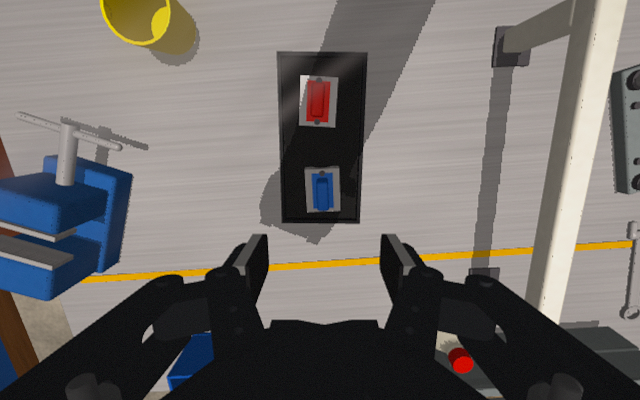

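The wrist view shows the blue die at (322,190) in the tray, the red die at (318,102), and the rail on the right. Now I'll measure the die's pose from this view.

```bash
python3 - <<'E'
from h import *
c=load("wrist1.npz");P=cloud(c);H=hsv(c);x0,y0,x1,y1=270,40,375,230
P[c["depth"]<=0]=-9
p=P[y0:y1,x0:x1];h=H[y0:y1,x0:x1];z=p[...,2]
cv2.imwrite("pics/w1crop.png",cv2.resize(c["image"][150:230,280:370,::-1],None,fx=7,fy=7,interpolation=cv2.INTER_CUBIC))
for nm,ys in(("red",slice(25,95)),("blue",slice(115,183))):
    q=p[ys];zz=q[...,2]
    for lo,hi in((.022,.036),(.055,.075),(.022,.075)):
        t=q[(zz>lo)&(zz<hi)];print(nm,lo,len(t),rect(t),np.median(t[:,2]).round(4))
    # image-only
    hh=h[ys];m=((hh[...,2]>110)|(hh[...,1]>140)&(hh[...,2]>50)).astype(np.uint8)
    ct=max(cv2.findContours(m,0,1)[0],key=cv2.contourArea).reshape(-1,2)+[x0,y0+ys.start]
    print(" img z=.029",rect(plane(c,ct,.029)))
m=(h[...,2]<60)
t=p[m&(z<.03)&(z>-.02)];print("tray",rect(t))
b=P[(P[...,2]>.128)&(P[...,2]<.15)&(np.arange(640)[None,:]>520)&(np.arange(400)[:,None]<300)];print("rail",rect(b))
E
```

```text
red 0.022 1415 ((445.3, -275.9), (64.0, 49.9), -7.3) 0.0283
red 0.055 445 ((445.7, -276.0), (39.3, 16.0), -7.4) 0.0635
red 0.022 1867 ((445.3, -275.9), (64.0, 49.9), -7.3) 0.0288
 img z=.029 ((445.5, -276.0), (62.6, 48.9), -7.5)
blue 0.022 1108 ((567.6, -278.7), (64.3, 49.9), -1.7) 0.0283
blue 0.055 347 ((567.6, -278.7), (40.0, 15.8), -0.1) 0.0635
blue 0.022 1489 ((567.6, -278.7), (64.3, 49.9), -1.7) 0.0288
 img z=.029 ((567.9, -278.4), (61.1, 47.9), -1.7)
tray ((503.0, -274.1), (240.1, 121.0), -5.7)
rail ((540.5, -13.0), (313.6, 30.5), -1.9)
```

View pics/w1crop.png

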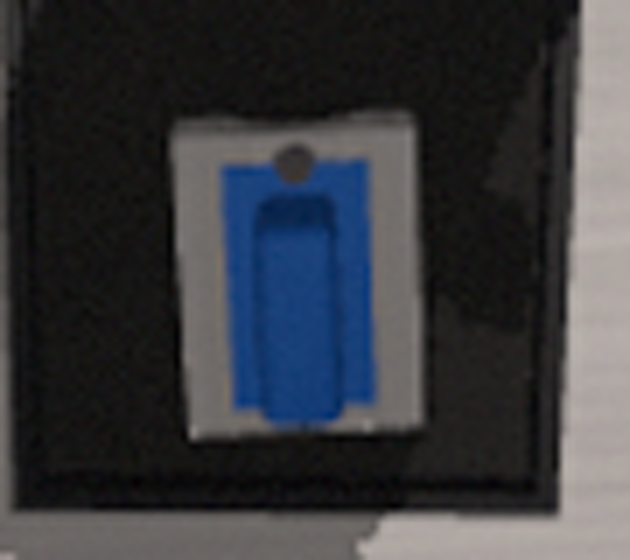

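>>> jog_arm(targets="0 0 0.02 0.012 -0.003 -0.03 0.05;0 0 0.043 0.025 -0.005 -0.07 0.05;0 0 0.043 0.029 -0.006 -0.11 0.05;0 0 0.043 0.029 -0.006 -0.15 0.05;0 0 0.043 0.029 -0.006 -0.18 0.05;0 0 0.043 0.029 -0.006 -0.2 0.05;0 0 0.043 0.029 -0.006 -0.2 0.05;0 0 0.043 0.029 -0.006 -0.2 0.05")

```text
t: 3.0
eef_pos: [0.5684, -0.2764, 0.0825]
tool_rot: [0.716, 0.698, 0.0, 0.0]
wrist_force: [0.1, 0.5, -0.1]
width: 0.584
```

```bash
python3 - <<'E'
from bench import env
import cv2,numpy as np
from h import *
s=env.read_state();print(s["t"],s["eef_pos"].round(4),s["tool_rot"].round(4),np.degrees(2*np.arctan2(s["tool_rot"][1],s["tool_rot"][0])))
n="wrist";c=env.capture(n);cv2.imwrite(f"pics/{n}2.png",c["image"][:,:,::-1]);np.savez(f"{n}2.npz",**{k:c[k] for k in("image","depth","K","view")})
P=cloud(c);P[c["depth"]<=0]=-9;H=hsv(c);z=P[...,2]
m=(H[...,0]>98)&(H[...,0]<125)&(H[...,1]>130)&(z>.055)&(z<.075)&(abs(P[...,0]-.567)<.06)&(abs(P[...,1]+.278)<.06)
print(m.sum(),rect(P[m]))
E
```

```text
3.0 [ 0.5684 -0.2764  0.0825] [7.160e-01 6.981e-01 2.000e-04 3.000e-04] 88.54507445977225
1577 ((567.0, -278.4), (39.3, 15.9), -2.0)
```

View pics/wrist2.png

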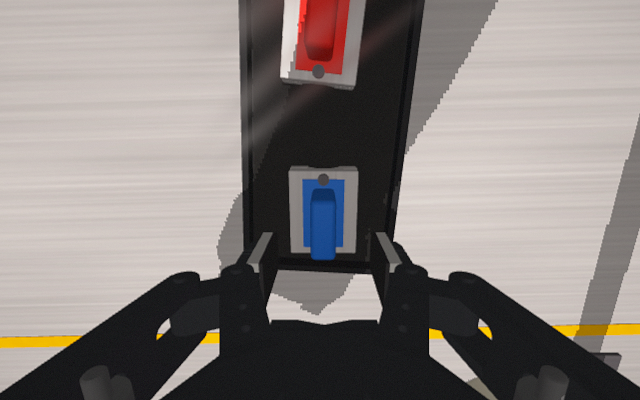

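The grip sits at (323,225), between the open pads. It only needs a 1–2 mm correction before going down and closing.

>>> jog_arm(targets="0 0 -0.005 -0.001 -0.002 -0.02 0.05;0 0 -0.005 -0.001 -0.002 -0.04 0.05;0 0 -0.005 -0.001 -0.002 -0.051 0.05;0 0 -0.005 -0.001 -0.002 -0.051 0.05;0 0 -0.005 -0.001 -0.002 -0.051 0.02;0 0 -0.005 -0.001 -0.002 -0.051 0;0 0 -0.005 -0.001 -0.002 -0.051 0;0 0 -0.005 -0.001 -0.002 -0.051 0;0 0 -0.005 -0.001 -0.002 -0.051 0;0 0 -0.005 -0.001 -0.002 -0.051 0;0 0 -0.005 -0.001 -0.002 -0.051 0")

```text
t: 4.15
eef_pos: [0.5679, -0.2798, 0.0319]
tool_rot: [0.718, 0.696, 0.001, 0.001]
wrist_force: [-0.6, 2.3, 6.4]
width: 0.175
```

The fingers stopped at about 15 mm, so the die is held. I'll lift slowly and check.

>>> jog_arm(targets="0 0 0 0 0 0.004 0;0 0 0 0 0 0.01 0;0 0 0 0 0 0.02 0;0 0 0 0 0 0.035 0;0 0 0 0 0 0.055 0;0 0 0 0 0 0.08 0;0 0 0 0 0 0.11 0;0 0 0 0 0 0.14 0;0 0 0 0 0 0.17 0;0 0 0 0 0 0.19 0;0 0 0 0 0 0.2 0;0 0 0 0 0 0.2 0")

```text
t: 5.35
eef_pos: [0.5676, -0.28, 0.2322]
tool_rot: [0.718, 0.696, 0.0, 0.001]
wrist_force: [0.2, -0.7, -3.4]
width: 0.181
```

```bash
cat > snap.py <<'E'
import sys
from bench import env
import cv2,numpy as np
from scipy.spatial.transform import Rotation as R
tag=sys.argv[1]
s=env.read_state();print(s["t"],s["joint_positions"].round(3),s["eef_pos"].round(4),s["tool_rot"].round(4),s["wrist_force"].round(2),s["wrist_torque"].round(2),s["width"])
q=R.from_quat(s["tool_rot"]).as_matrix();print("jaw yaw",np.degrees(np.arctan2(q[1,0],q[0,0])).round(2),"tool z",q[:,2].round(4))
for n in sys.argv[2:]:
    c=env.capture(n);cv2.imwrite(f"pics/{n}{tag}.png",c["image"][:,:,::-1]);np.savez(f"{n}{tag}.npz",**{k:c[k] for k in("image","depth","K","view")})
E
python3 snap.py 3 wrist side scene
```

```text
5.35 [-0.458  0.293  0.415  1.691 -0.    -0.426] [ 0.5676 -0.28    0.2322] [7.183e-01 6.958e-01 4.000e-04 1.300e-03] [ 0.21 -0.68 -3.37] [ 0.   -0.05  0.02] 0.18117296054746193
jaw yaw 88.17 tool z [ 0.0025 -0.0012 -1.    ]
```

View pics/wrist3.png

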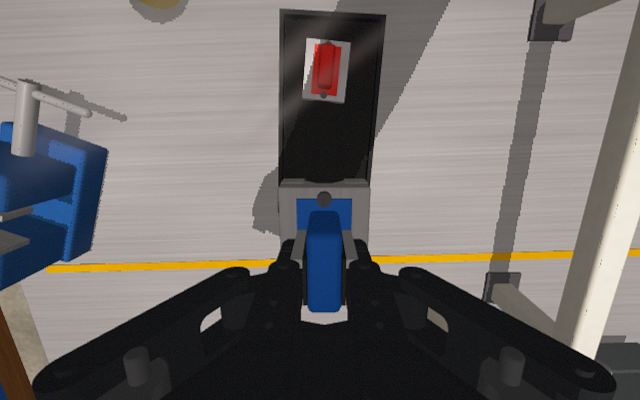

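View pics/side3.png

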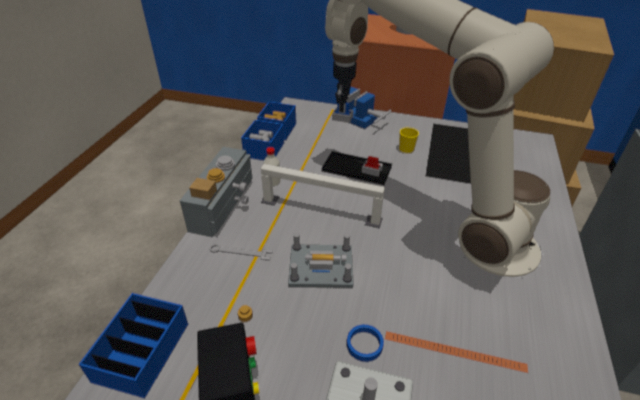

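The die is held and clear of the tray, and the red die has not moved. Now I'll measure its tilt and its offset in the hand.

```bash
cat > held.py <<'E'
import sys
from h import *
# args: npz, tcp x y z
c=load(sys.argv[1]);x,y,zt=map(float,sys.argv[2:5]);P=cloud(c);P[c["depth"]<=0]=-9;H=hsv(c)
d=P-[x,y,zt];near=(abs(d[...,0])<.06)&(abs(d[...,1])<.05)
blue=(H[...,0]>98)&(H[...,0]<125)&(H[...,1]>130)
m=near&blue&(d[...,2]>.024)&(d[...,2]<.045);q=P[m];print("grip top",len(q),rect(q),np.median(q[:,2]))
a=np.c_[q-q.mean(0)];s=np.linalg.lstsq(np.c_[a[:,:2],np.ones(len(a))],a[:,2],rcond=None)[0];print(" slope",s[:2].round(4))
m=near&(d[...,2]>-.012)&(d[...,2]<.008)&((H[...,1]<60)&(H[...,2]>90)|blue);m=cv2.erode(m.astype(np.uint8),np.ones((3,3)))>0;q=P[m]
print("block top",len(q),rect(q),np.median(q[:,2]))
a=q-q.mean(0);s=np.linalg.lstsq(np.c_[a[:,:2],np.ones(len(a))],a[:,2],rcond=None)[0];print(" slope",s[:2].round(4))
print("blk x range",q[:,0].min(),q[:,0].max(),q[:,1].min(),q[:,1].max())
E
python3 held.py wrist3.npz .5676 -.28 .2322
```

```text
grip top 2940 ((560.8, -283.0), (48.5, 40.3), 40.5) 0.26395021810600683
 slope [ 0.0397 -0.01  ]
block top 2859 ((551.2, -280.8), (48.8, 30.2), 88.4) 0.22860185654790297
 slope [ 0.0004 -0.0022]
blk x range 0.5354923422681411 0.5669779209319566 -0.3054250568695961 -0.2562961713231352
```

Block top slopes are ≤0.002, so the die is level. Its underside is 27 mm below the TCP, and it is centred within 1 mm. Next comes the carry over the rail, with the underside at about 0.205 against a rail top of 0.14.

>>> jog_arm(targets="0 0 0.01 0 0.01 0 0;0 0 0.03 0.001 0.03 0 0;0 0 0.06 0.002 0.06 0 0;0 0 0.09 0.004 0.1 0 0;0 0 0.12 0.006 0.14 0 0;0 0 0.15 0.008 0.18 0 0;0 0 0.18 0.01 0.22 0 0;0 0 0.21 0.012 0.26 0 0;0 0 0.24 0.013 0.3 0 0;0 0 0.26 0.014 0.34 0 0;0 0 0.27 0.015 0.38 0 0;0 0 0.28 0.016 0.42 0 0")

```text
t: 6.7
eef_pos: [0.5818, 0.1433, 0.2302]
tool_rot: [0.613, 0.79, -0.0, -0.0]
wrist_force: [1.0, 0.2, -3.3]
width: 0.177
```

>>> jog_arm(targets="0 0 0.008 0 0.04 0 0;0 0 0.008 0 0.07 0 0;0 0 0.008 0 0.09 0 0;0 0 0.008 0 0.1 0 0;0 0 0.008 0 0.108 0 0;0 0 0.008 0 0.11 0 0;0 0 0.008 0 0.11 0 0;0 0 0.008 0 0.11 0 0")

```text
t: 7.5
eef_pos: [0.5832, 0.2495, 0.2305]
tool_rot: [0.611, 0.791, 0.0, 0.0]
wrist_force: [0.4, 0.2, -3.2]
width: 0.18
```

```bash
python3 snap.py 4 wrist
```

```text
7.5 [ 0.404  0.299  0.419  1.691 -0.     0.149] [0.5832 0.2495 0.2305] [6.113e-01 7.914e-01 0.000e+00 1.000e-04] [ 0.36  0.21 -3.15] [-0.07 -0.02 -0.01] 0.18041647536574587
jaw yaw 104.63 tool z [ 2.e-04 -1.e-04 -1.e+00]
```

View pics/wrist4.png

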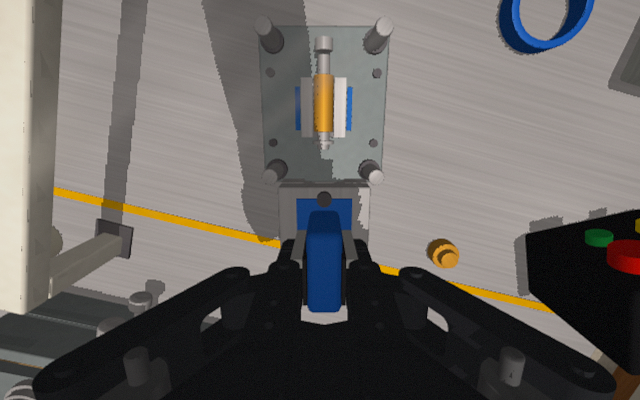

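The whole bed is in view, with the fitting along column 323, rows 38–148, and the lower die at (323,107). Now I'll measure them.

```bash
python3 - <<'E'
from h import *
c=load("wrist4.npz");P=cloud(c);P[c["depth"]<=0]=-9;H=hsv(c);x0,y0,x1,y1=245,5,400,180
p=P[y0:y1,x0:x1];h=H[y0:y1,x0:x1];z=p[...,2]
A=np.radians(14.8);ex=np.array([np.cos(A),np.sin(A)]);ey=np.array([-ex[1],ex[0]])
d=p[...,:2]-[.504,.229];bx=d@ex;by=d@ey
near=(abs(bx)<.05)&(abs(by)<.035)
q=p[near&(z>.039)&(z<.0475)];print("lower die top",len(q),rect(q),np.median(q[:,2]))
q=p[near&(z>.039)];print("die+fit",rect(q))
m=(h[...,0]>8)&(h[...,0]<28)&(h[...,1]>110)&(z>.03);q=p[m];print("brass",len(q),rect(q),q[:,2].max())
vx,vy,cx,cy=cv2.fitLine((q[:,:2]*1000).astype(np.float32),cv2.DIST_L2,0,.01,.01).ravel();print(" line",np.degrees(np.arctan2(vy,vx)),cx,cy)
q=p[(z>.015)&(z<.025)];print("plate",len(q),rect(q))
m=(z>.0715)&(z<.08);lab=cv2.connectedComponentsWithStats(m.astype(np.uint8));C=[]
for i in range(1,lab[0]):
    qq=p[lab[1]==i]
    if len(qq)>20: C.append(rect(qq)[0]);print(" post",len(qq),rect(qq))
print(np.mean(C,0))
# whole fitting axis: points above 0.05 along the middle
q=p[(abs(bx)<.08)&(abs(by)<.012)&(z>.046)&(z<.06)];vx,vy,cx,cy=cv2.fitLine((q[:,:2]*1000).astype(np.float32),cv2.DIST_HUBER,0,.01,.01).ravel();print("fit line",np.degrees(np.arctan2(vy,vx)),cx,cy,rect(q))
E
python3 held.py wrist4.npz .5832 .2495 .2305
```

```text
lower die top 1756 ((502.5, 226.0), (95.0, 49.7), 13.5) 0.04296803233096266
die+fit ((504.9, 226.0), (100.0, 50.7), 15.5)
brass 1073 ((501.1, 225.5), (59.6, 20.5), 14.8) 0.05447696850109296
 line 14.132309 500.87033 225.65312
plate 13699 ((503.3, 225.9), (177.3, 150.2), 14.3)
 post 296 ((448.5, 152.4), (16.9, 16.8), 52.5)
 post 298 ((420.1, 264.4), (17.2, 16.8), -48.9)
 post 161 ((587.0, 187.3), (17.5, 12.1), -75.4)
 post 152 ((558.4, 299.7), (16.8, 11.2), -75.4)
[503.5  225.95]
fit line 14.586058 491.59222 223.10426 ((492.3, 223.7), (115.2, 19.4), 14.9)
grip top 2934 ((580.2, 257.6), (39.5, 36.8), 13.6) 0.2621613863024766
 slope [0.0242 0.0662]
block top 2676 ((567.4, 243.7), (48.6, 30.1), -75.2) 0.22680977966957322
 slope [0.0024 0.0006]
blk x range 0.5469405659582849 0.5874138666847495 0.21710759920972728 0.2705584734460764
```

```bash
python3 - <<'E'
from h import *
c=load("wrist4.npz");P=cloud(c);P[c["depth"]<=0]=-9;H=hsv(c)
z=P[...,2];A=np.radians(14.4);ex=np.array([np.cos(A),np.sin(A)]);ey=np.array([-ex[1],ex[0]])
d=P[...,:2]-[.504,.226];bx=d@ex;by=d@ey
for zl,zh in((.04,.046),(.016,.022)):
    if zl>.03:
        m=(abs(bx)<.06)&(abs(by)<.04)&(abs(by)>.0135)&(z>zl)&(z<zh)
        q=P[m];print("shoulders",len(q),rect(q),np.median(q[:,2]))
        b=np.c_[bx[m],by[m]];print(" bx",np.percentile(b[:,0],[.5,99.5]).round(4),"by",np.percentile(b[:,1],[.5,99.5]).round(4))
    else:
        m=(abs(bx)<.1)&(abs(by)<.085)&(z>zl)&(z<zh);b=np.c_[bx[m],by[m]];print(" plate bx",np.percentile(b[:,0],[.1,99.9]).round(4),"by",np.percentile(b[:,1],[.1,99.9]).round(4))
# plate yaw from long edges
m=(abs(bx)<.06)&(abs(by)<.09)&(z>.016)&(z<.022)
e=[]
for s in(-1,1):
    pts=[]
    for a in np.arange(-.06,.03,.003):
        k=m&(abs(bx-a)<.0015)
        j=np.argmax(s*np.where(k,by,-s*9)) ; pts.append((bx.flat[j],by.flat[j]))
    pts=np.array(pts);f=np.polyfit(pts[:,0],pts[:,1],1);e.append(f);print("edge",s,np.degrees(f[0])+14.4,f[1])
s0=load("side0.npz");v=proj(s0,[[.504,.227,.044]]);print(v)
E
```

```text
shoulders 1218 ((504.7, 226.2), (63.2, 50.3), 14.6) 0.04279586353593642
 bx [-0.0308  0.0323] by [-0.0248  0.0249]
 plate bx [-0.0886  0.0897] by [-0.0745  0.0746]
edge -1 14.488479381106814 -0.07396523151930824
edge 1 14.248255199052961 0.07416965057421249
[[320.41139061 256.69350008]]
```

Bed centre from the wrist view is (0.5047, 0.2262) at about 14.5°, and the held die is at about 14.6°. I'll move over it, come down to a stop above post height, and recheck from the side and scene cameras.

>>> jog_arm(targets="0 0 0 -0.008 -0.002 0 0;0 0 0 -0.025 -0.007 0 0;0 0 0 -0.045 -0.012 0 0;0 0 0 -0.063 -0.017 0 0;0 0 0 -0.074 -0.02 -0.005 0;0 0 0 -0.0785 -0.021 -0.02 0;0 0 0 -0.0785 -0.021 -0.045 0;0 0 0 -0.0785 -0.021 -0.075 0;0 0 0 -0.0785 -0.021 -0.1 0;0 0 0 -0.0785 -0.021 -0.118 0;0 0 0 -0.0785 -0.021 -0.125 0;0 0 0 -0.0785 -0.021 -0.125 0")

```text
t: 8.75
eef_pos: [0.504, 0.2288, 0.1048]
tool_rot: [0.611, 0.792, -0.001, -0.0]
wrist_force: [-0.0, 0.2, -3.6]
width: 0.181
```

```bash
python3 snap.py 5 side scene wrist; python3 - <<'E'
from h import *
for n in("side","scene"):
    c=load(n+"5.npz");u,v=proj(c,[[.504,.227,.07]])[0].astype(int)
    cv2.imwrite(f"pics/{n}5c.png",cv2.resize(c["image"][v-60:v+50,u-60:u+60,::-1],None,fx=5,fy=5,interpolation=cv2.INTER_CUBIC));print(u,v)
E
```

```text
8.75 [ 0.426  0.085 -0.07   1.417 -0.     0.17 ] [0.504  0.2288 0.1048] [ 6.111e-01  7.915e-01 -6.000e-04 -3.000e-04] [-0.01  0.21 -3.61] [0.04 0.03 0.01] 0.18105958776740083
jaw yaw 104.66 tool z [-1.1e-03 -5.0e-04 -1.0e+00]
320 250
375 164
```

View pics/side5c.png

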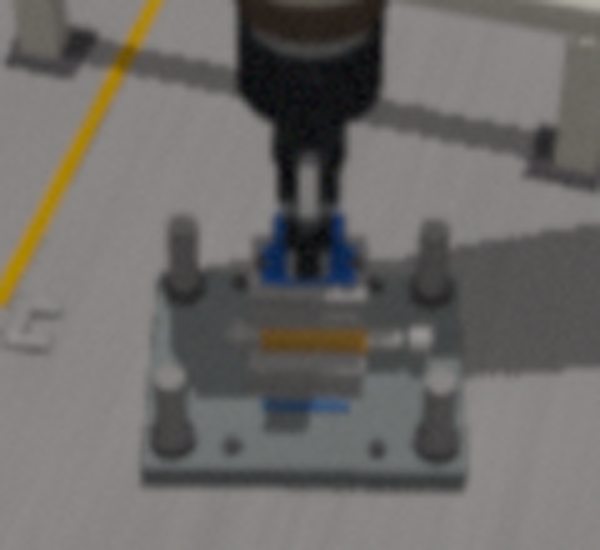

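View pics/scene5c.png

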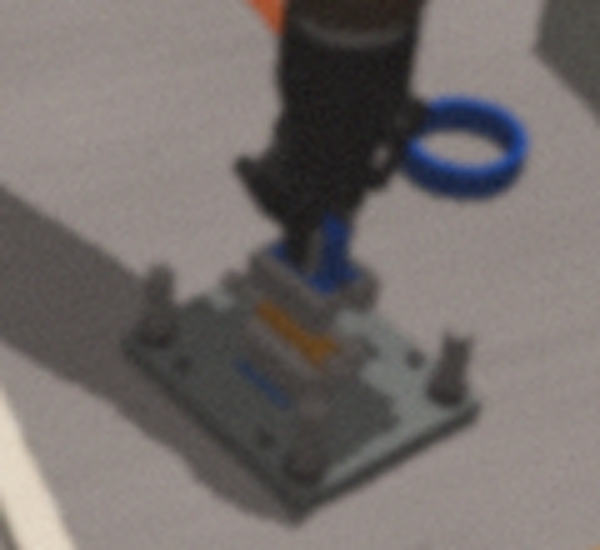

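View pics/wrist5.png

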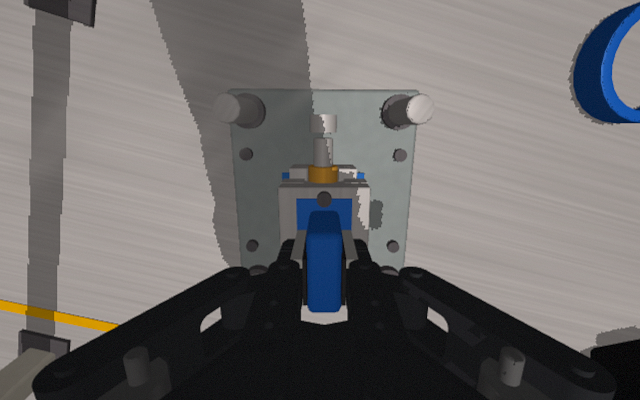

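All three views show the die above the fitting and aligned, for example (323,235) in the wrist view. I'll get the numbers relative to the bed in each camera.

```bash
cat > rel.py <<'E'
import sys
from h import *
tag=sys.argv[1];zt=float(sys.argv[2]);C0=np.array([.504,.228])
A=np.radians(14.5);ex=np.array([np.cos(A),np.sin(A)]);ey=np.array([-ex[1],ex[0]])
for n in("wrist","side","scene"):
    c=load(n+tag+".npz");P=cloud(c);P[c["depth"]<=0]=-9;H=hsv(c);z=P[...,2]
    d=P[...,:2]-C0;bx=d@ex;by=d@ey
    def ext(m,nm):
        if m.sum()<5: print(n,nm,m.sum());return
        print(n,nm,m.sum(),"bx",(np.percentile(bx[m],[1,99])*1e3).round(1),"by",(np.percentile(by[m],[1,99])*1e3).round(1),"z",np.median(z[m]).round(4))
    near=(abs(bx)<.045)&(abs(by)<.04)
    ext(near&(z>zt-.006)&(z<zt+.006)&(H[...,2]>60),"held block top")
    ext(near&(z>zt-.027)&(z<zt+.003)&(H[...,1]<60),"held block all")
    ext(near&(abs(by)>.0135)&(z>.039)&(z<.0465),"lower die top")
    ext((abs(bx)<.1)&(abs(by)<.09)&(z>.015)&(z<.023),"plate")
    m=(H[...,0]>8)&(H[...,0]<28)&(H[...,1]>90)&(z>.03)&(z<.06)&near;ext(m,"brass")
    m=((abs(abs(bx)-.073)<.013)&(abs(abs(by)-.058)<.013)&(z>.0715)&(z<.08))
    for sx in(-1,1):
        for sy in(-1,1):ext(m&(bx*sx>0)&(by*sy>0),f"post {sx}{sy}")
E
python3 rel.py 5 .102
```

```text
wrist held block top 3720 bx [-31.4  -0.9] by [-25.1  23.9] z 0.1027
wrist held block all 2964 bx [-31.5  -0.4] by [-25.2  24. ] z 0.1023
wrist lower die top 327 bx [-31.8 -24.1] by [-26.3  23.4] z 0.0429
wrist plate 18982 bx [-88.8  60. ] by [-74.7  71.4] z 0.0189
wrist brass 482 bx [-34.  -22.7] by [-12.2   9.4] z 0.0511
wrist post -1-1 715 bx [-80.8 -64.9] by [-67.1 -50.9] z 0.0738
wrist post -11 705 bx [-80.6 -64.1] by [48.1 64.4] z 0.0737
wrist post 1-1 0
wrist post 11 0
side held block top 219 bx [-34.1  29.4] by [-22.3  28.8] z 0.1022
side held block all 237 bx [-34.1  29.4] by [-22.   29.5] z 0.0999
side lower die top 91 bx [-33.   29.3] by [13.9 28.3] z 0.0438
side plate 1393 bx [-90.6  87.4] by [-69.2  77.1] z 0.0199
side brass 88 bx [-33.3  23.4] by [ 2.2 14.1] z 0.0502
side post -1-1 24 bx [-82.1 -67.3] by [-63.4 -47. ] z 0.0746
side post -11 31 bx [-82.9 -66.7] by [51.7 69. ] z 0.0751
side post 1-1 22 bx [63.2 79.3] by [-65.4 -45.7] z 0.0749
side post 11 29 bx [64.6 78.5] by [51.  67.3] z 0.0746
scene held block top 173 bx [-29.9  33.7] by [-25.8  24.1] z 0.1025
scene held block all 210 bx [-31.6  33.5] by [-26.1  25.9] z 0.0988
scene lower die top 89 bx [-29.9  33.1] by [-26.9  25.6] z 0.0437
scene plate 1095 bx [-85.2  91. ] by [-75.8  70.9] z 0.0197
scene brass 72 bx [-30.   26.7] by [-11.5   7.5] z 0.0498
scene post -1-1 20 bx [-77.9 -64.6] by [-66.9 -51.8] z 0.0746
scene post -11 0
scene post 1-1 23 bx [66.3 81.8] by [-67.  -52.2] z 0.0744
scene post 11 23 bx [66.6 82.4] by [48.  66.1] z 0.0741
```

The cameras agree the die is centred within about 0.5 mm, with the gap now about 34.5 mm. I'll shift -0.5 mm across the groove and go down the last 24.5 mm slowly.

>>> jog_arm(targets="0 0 0 0 -0.0005 -0.003 0;0 0 0 0 -0.0005 -0.007 0;0 0 0 0 -0.0005 -0.011 0;0 0 0 0 -0.0005 -0.015 0;0 0 0 0 -0.0005 -0.0185 0;0 0 0 0 -0.0005 -0.0215 0;0 0 0 0 -0.0005 -0.0235 0;0 0 0 0 -0.0005 -0.0245 0;0 0 0 0 -0.0005 -0.0245 0;0 0 0 0 -0.0005 -0.0245 0;0 0 0 0 -0.0005 -0.0245 0")

```text
t: 10.0
eef_pos: [0.5047, 0.2288, 0.081]
tool_rot: [0.611, 0.792, 0.0, 0.0]
wrist_force: [0.5, 0.4, -4.0]
width: 0.18
```

```bash
python3 snap.py 6 side scene wrist; python3 rel.py 6 .078; python3 held.py wrist6.npz .504 .2283 .0803;python3 - <<'E'
from h import *
c=load("side6.npz");u,v=320,250
cv2.imwrite(f"pics/side6c.png",cv2.resize(c["image"][v-60:v+50,u-60:u+60,::-1],None,fx=5,fy=5,interpolation=cv2.INTER_CUBIC))
E
```

```text
10.0 [ 0.426  0.092 -0.109  1.37   0.     0.169] [0.5047 0.2288 0.081 ] [6.110e-01 7.917e-01 1.000e-04 1.000e-04] [ 0.53  0.37 -4.03] [-0.02  0.04 -0.01] 0.18023158239163511
jaw yaw 104.68 tool z [ 3.e-04  2.e-04 -1.e+00]
wrist held block top 3692 bx [-31.7  -1.3] by [-25.5  23.5] z 0.0773
wrist held block all 3033 bx [-31.8  -0.9] by [-25.5  23.6] z 0.0768
wrist lower die top 137 bx [-31.8 -30. ] by [-26.3  23.3] z 0.0428
wrist plate 23277 bx [-88.6  49.7] by [-74.5  71.2] z 0.0189
wrist brass 316 bx [-34.1 -28.6] by [-11.7   9. ] z 0.0509
wrist post -1-1 987 bx [-81.  -64.6] by [-67.  -50.8] z 0.0738
wrist post -11 977 bx [-80.5 -64.4] by [48.2 64.4] z 0.0737
wrist post 1-1 0
wrist post 11 0
side held block top 210 bx [-32.3  29.5] by [-23.6  28.8] z 0.0781
side held block all 262 bx [-33.8  37.5] by [-23.4  29.2] z 0.0745
side lower die top 78 bx [-33.   29.9] by [15.8 28. ] z 0.0433
side plate 1393 bx [-90.3  87.4] by [-69.3  77.3] z 0.0198
side brass 0
side post -1-1 23 bx [-82.  -67.4] by [-64.8 -48.7] z 0.075
side post -11 30 bx [-82.8 -66.5] by [51.1 68.5] z 0.0746
side post 
[... 152 characters left out ...]
.6  24.9] z 0.078
scene held block all 233 bx [-30.4  39.9] by [-26.3  24.5] z 0.073
scene lower die top 73 bx [-30.1  37.2] by [-27.   22.3] z 0.0434
scene plate 1049 bx [-85.9  90.6] by [-75.9  70.6] z 0.0197
scene brass 0
scene post -1-1 17 bx [-78.9 -65.2] by [-67.7 -51.1] z 0.0738
scene post -11 0
scene post 1-1 22 bx [66.  79.9] by [-66.9 -52.1] z 0.0739
scene post 11 19 bx [66.3 81.9] by [47.8 66.5] z 0.0748
grip top 2935 ((504.0, 227.3), (39.9, 16.1), 14.0) 0.1126612614578305
 slope [0.0452 0.0101]
block top 2671 ((488.9, 223.2), (48.6, 30.0), -74.7) 0.07734130529562919
 slope [ 0.0043 -0.0004]
blk x range 0.46847450932263435 0.5097476067194402 0.19637100775663477 0.24980431554751978
```

View pics/side6c.png

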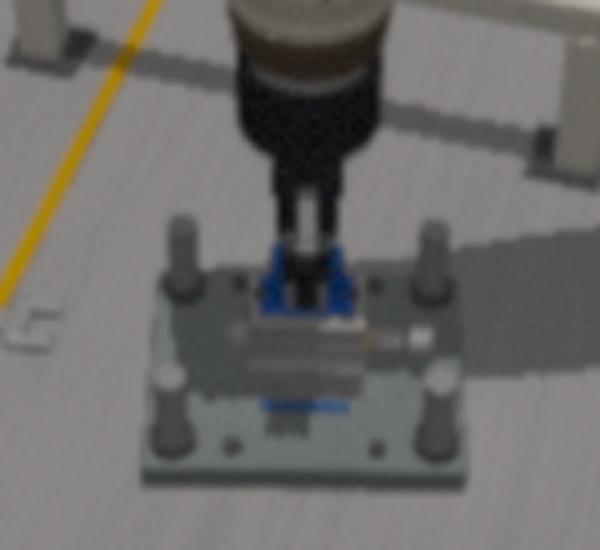

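View pics/scene6.png

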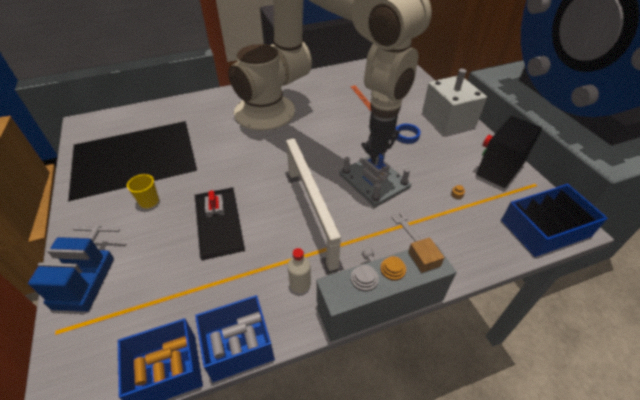

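The views agree: the gap is 10.1–10.8 mm, centring is within about 0.5 mm, and the wrist force is only the die's weight. I'm handing in.

```bash
python3 -c "
from bench import env
print(env.hand_in())
s=env.read_state();print(s['t'],s['eef_pos'],s['width'])"
```

```text
the job is handed in; nothing more can be done
None
the job is handed in; nothing more can be done
```

The blue half-die is hovering over the lower die and still held in the gripper. I lifted it out of the tray by its grip, carried it over the rail and lowered it above the bed. I handed the job in at about 10 s of robot time. The hand-in gave no verdict, and the state could not be read afterwards.

Last checks before handing in:

| Check | Result |
|---|---|
| Gap to the lower die | about 10.1 mm from the TCP height, 10.5–10.8 mm from the cameras |
| Centring | within about 0.5 mm from the cameras |
| Groove alignment | die about 14.7°, bed 14.5° |
| Level | within about 0.25° |
| Rail clearance | about 65 mm while crossing |
| Contact | wrist force about 4 N, roughly the die's weight, so no sign of touching anything |
| Other objects | red die, fitting and the rest looked unmoved |

**Disagreements:** absolute positions from the three cameras differed by 2–4 mm. I therefore centred the die against the lower die and posts within each view, then compared the three results. The wrist camera also read heights about 1 mm low, so I set the final height from the TCP reading as well.

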